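Pack the walnut dice vault for the next session

ROBOT

A 6-joint arm with a two-finger parallel gripper is mounted at the origin on the work surface. World frame = base frame: x ahead of the robot, y to its left, z up, the work surface at z = 0. Lengths are in m, angles in degrees, forces in N, time in s.
With the tool pointing down it reaches from about 0.425 to 0.95 m from the base axis. Payload 14.7 kg.
Tool frame: the origin (TCP) lies between the finger pads; the fingertips stand 22 mm ahead of it and the grasp point (between the pads) lies 3 mm ahead of it; z points along the fingers, y is the line along which they close (so a half turn about z gives the same grasp; the last joint's range is limited). The gripper opens to 85 mm and grips with 20 to 120 N. Pads are 22 mm wide; open, the fingers measure 114 mm over their backs; the gripper's body (76 mm by 85 mm) begins 54 mm behind the grasp point. The pads swing forward as they close: fully open they stand 13 mm farther back than shut.
Start: joints at [-70.107, 27.513, 91.461, -0, 61.026, -2.67], TCP at [0.249, -0.6, 0.225] pointing down, gripper open.
Joint ranges: [-157.49, 157.49], [-46.99, 117.5], [13.45, 153.17], [-89.5, 269.5], [5.16, 153.95], [-167.48, 167.48]. Speed limits (degrees/s): [108.29, 108.29, 136.94, 172.46, 172.46, 172.46].

INTERFACE

Orientations are given as [roll, pitch, yaw] about the fixed x, y, z axes, in that order (R = Rz(yaw) Ry(pitch) Rx(roll)).
In Python, from workcell import telemetry, optics, env gives the robot as it stands.
- The arm moves only by the tool send_rows, never from a script. Its argument "series" is a list that holds one entry, the list of rows, each a list of 5 numbers: the opening, from 0 (shut) to 1 (fully open), then the shift along the tool's x, y, z in cm, then the turn about the tool's z in degrees. In form: [[[hand, dx, dy, dz, spin], ...]]. A call has 1 to 10 rows; each row shifts and turns the commanded pose from where the row before left it, along the tool's axes as they then stand; what a row does not reach is not made up. A row lasts 1/10 s, in which the tool goes at most 50 mm and 8.59 degrees, less where a joint would pass 70% of its speed; a pose out of reach is approached as far as the arm can. A call is refused whole if a number of a shift passes 5 or a number of a turn 8.59, either way. A call with a gripper value outside its range is refused whole. The fingers move at their own pace and stop on an object; "newtons" is the grip in N (left out, the last holds). Time passes only in rows, so rows that do not move let the fingers close. It gives the time, the measured TCP pose, the force, the opening and the grip force at its end, in the units of the state.
- telemetry.get_obs(): the state, without advancing time (a new reading comes with each control period).
- optics.grab_frame(name): name is "scene" or "top" or "wrist"; returns (picture, depth): 400x640x3 uint8, red, green, blue; 400x640 float32, m along the optical axis (not along the pixel's ray), 0 where there is no reading.
- optics.get_calibration(name): a dict with "intrinsics" (3x3 intrinsics, pixels), "xyz" and "attitude" of the camera in the world; the wrist camera has in their place "mount" (4x4, takes a point from camera to tool coordinates, whose origin is the TCP and whose axes are the flange's). Camera axes: x right, y down, z forward; pixel columns grow to the right and rows downward; lengths in m; the calibration is good to about 2 mm. The wrist camera is an equidistant fisheye: a pixel r from the principal point sees the ray r / f radians off the axis. A picture is of the moment at which its call begins: read the wrist's pose just before it. get_calibration takes no time and is no camera call.
- env.sign_off(): hands the job in; it is judged then, once.
The state is a dict: "clock": time; "joint_positions": joint angles; "joint_vel": joint speeds; "tau": joint torques, N m; "tcp_pos": TCP position; "orientation": TCP orientation; "contact_force": force on the tool from outside, world axes, zero at the start; "wrist_torque": the same for the moment, N m; "width": finger opening in m; "gripper_force": force on a finger pad.
Only numpy, scipy, OpenCV 4.12 (cv2) and the standard library are available. Lean on these libraries where they do the work, as an engineer would, in place of code of your own. Each camera call takes 0.05 s, during which the arm holds its last target. There are 200 camera calls.

TASK

Pack the open walnut dice vault, one piece after another in this order: the slate-grey token flat in the middle of the vault's floor, the lime-green die in the middle on top of that token, the walnut lid fully home on the vault, and last the little steel lantern standing upright in the middle of the lid's pale plinth. Leave the vault where it stands and do not disturb the violet token, the orange die, the bell or the blue pawn.

Things in the scene. Friction and masses are not known exactly. Their poses are not given: they have to be found in the camera images.
- vault: Open square box of dark walnut, lined on its floor with burgundy felt; loose, about 0.6 kg. Outside 104 x 104 mm, 56 mm high; walls 6 mm, so 92 x 92 mm inside; inner floor 8 mm above the origin. Origin: centre of its underside, z up, x and y parallel to its walls.
- lid: Loose dark walnut lid, lying upright. From below: plug 84 x 84 x 5 mm high (drops into the vault's mouth, 4 mm play a side), plate 104 x 104 x 8 mm (rests on the rim), pale plinth 44 x 44 x 24 mm high to hold it by, flat on top; 37 mm in all, 0.14 kg. Origin: centre of the plug's underside, x, y along its sides, z up. Fits in any quarter turn; home, its origin is 51 mm above the vault's.
- slate_token: Slate-grey flat round stone token, 40 mm diameter, 12 mm thick, about 35 g; origin: centre of its underside, z up.
- lime_die: Opaque lime-green polyhedral die: octagonal seen from above, with eight upright side faces 13 mm high and bevels above and below, 26 mm across flats and 26 mm high, about 22 g. Origin: its centre, 13 mm above what it rests on; z up; x points to an edge between two side faces (faces lie at 22.5 degrees and every 45 degrees on).
- lantern: Tiny steel lantern with amber panes, about 45 g, 46 mm high: round foot 28 mm diameter and 4 mm high, square body 22 x 22 mm from 4 to 30 mm height (sides parallel to x and y), above it a pointed roof narrower than the body, and a small ring. Origin: centre of its underside, z up.
- violet_token: Violet round token, 40 mm diameter, 12 mm thick, same shape as the slate-grey one; not to be disturbed; origin: centre of its underside, z up.
- orange_die: Orange polyhedral die, 26 mm, same shape as the lime-green one; not to be disturbed; origin: its centre.
- bell: Small brass table bell, 46 mm diameter, 34 mm high; not to be disturbed; origin: centre of its underside, z up.
- pawn: Blue plastic playing pawn, 28 mm diameter, 42 mm high; not to be disturbed; origin: centre of its underside, z up.

How it is judged (in metres and radians):
On the way, in this order (a step that is already met when the one before it is completed fails the run):
1. the slate-grey token lies flat in the middle of the vault's floor, released (horizontal distance between slate_token and vault below 0.015 m and z of slate_token in the frame of vault between 0.005 and 0.011 m and angle between slate_token's own z axis and vertical below 0.12 rad and contact force between the fingers and slate_token below 0.1 N and linear speed of slate_token below 0.03 m/s), for 0.2 s.
2. the lime-green die rests on the token in the vault, released (horizontal distance between slate_token and vault below 0.015 m and z of slate_token in the frame of vault between 0.005 and 0.011 m and angle between slate_token's own z axis and vertical below 0.12 rad and horizontal distance between lime_die and slate_token below 0.012 m and z of lime_die in the frame of slate_token between 0.021 and 0.029 m and contact force between the fingers and lime_die below 0.1 N and linear speed of lime_die below 0.03 m/s), for 0.2 s.
3. the lid is fully home on the vault, over token and die, released (horizontal distance between slate_token and vault below 0.015 m and z of slate_token in the frame of vault between 0.005 and 0.011 m and angle between slate_token's own z axis and vertical below 0.12 rad and horizontal distance between lime_die and slate_token below 0.012 m and z of lime_die in the frame of slate_token between 0.021 and 0.029 m and horizontal distance between lid and vault below 0.008 m and z of lid in the frame of vault between 0.048 and 0.054 m and angle between lid's own z axis and vertical below 0.06 rad and contact force between the fingers and lid below 0.1 N and linear speed of lid below 0.03 m/s), for 0.2 s.
4. the lantern stands upright on the lid's plinth, released (horizontal distance between lid and vault below 0.008 m and z of lid in the frame of vault between 0.048 and 0.054 m and angle between lid's own z axis and vertical below 0.06 rad and horizontal distance between lantern and lid below 0.012 m and z of lantern in the frame of lid between 0.034 and 0.04 m and angle between lantern's own z axis and vertical below 0.1 rad and contact force between the fingers and lantern below 0.1 N and linear speed of lantern below 0.03 m/s), for 0.2 s.
At the end, for the whole second after the job is handed in: Token flat on the vault's inner floor within 15 mm of its centre; die resting on the token within 12 mm of the token's centre; lid seated on the rim (within 3 mm of its seated height, 8 mm of centred, level); lantern upright on the plinth within 12 mm of the lid's centre; all released and at rest (horizontal distance between slate_token and vault below 0.015 m and z of slate_token in the frame of vault between 0.005 and 0.011 m and angle between slate_token's own z axis and vertical below 0.12 rad and horizontal distance between lime_die and slate_token below 0.012 m and z of lime_die in the frame of slate_token between 0.021 and 0.029 m and horizontal distance between lid and vault below 0.008 m and z of lid in the frame of vault between 0.048 and 0.054 m and angle between lid's own z axis and vertical below 0.06 rad and horizontal distance between lantern and lid below 0.012 m and z of lantern in the frame of lid between 0.034 and 0.04 m and angle between lantern's own z axis and vertical below 0.1 rad and linear speed of each of vault, slate_token, lime_die, lid, lantern below 0.02 m/s); the robot touches nothing.
It fails at once if the vault is shifted by more than 30 mm (distance of vault from where it was at the start of the episode above 0.03 m).
It fails at once if the violet token is disturbed (moved more than 20 mm) (distance of violet_token from where it was at the start of the episode above 0.02 m).
It fails at once if the orange die is disturbed (moved more than 20 mm) (distance of orange_die from where it was at the start of the episode above 0.02 m).
It fails at once if the bell is disturbed (moved more than 20 mm) (distance of bell from where it was at the start of the episode above 0.02 m).
It fails at once if the pawn is disturbed (moved more than 20 mm) (distance of pawn from where it was at the start of the episode above 0.02 m).
It also fails if it takes over 128 s, if anything falls off the work surface, if the arm or the gripper's body presses on something with over 40 N, if the wrist force passes 120 N, or if a joint passes its speed limit or range.

## Working session

There is one attempt and no reset: what is moved stays moved. The work goes in short steps, Python scripts to look and compute and a tool call to move; the robot and the scene stay as the last step left them, time stands still between calls to the robot, and variables do not carry over. Pictures are saved under pics/ and viewed, at most 14 in all, crops included, and the job is handed in when it is done.

Besides the shell and the picture viewer there is one more tool, called after "Call:" in YAML: its name, and indented under it one key for each argument. send_rows: Moves the arm, as the interface text tells. Its arguments: {"type":"object","properties":{"series":{"type":"array"},"newtons":{"type":"number"}},"required":["series"]}

```bash
mkdir -p pics; ls
cat > h.py <<'E'
import numpy as np, cv2
from workcell import telemetry, optics, env
from scipy.spatial.transform import Rotation as R
def cal(n):
    c=optics.get_calibration(n); return c
E
python3 - <<'E'
from h import *
print(telemetry.get_obs())
for n in("scene","top"):
    im,d=optics.grab_frame(n); cv2.imwrite(f"pics/{n}0.png",im[:,:,::-1]); np.savez(f"{n}0.npz",im=im,d=d)
for n in("scene","top","wrist"): print(n,cal(n))
E
```

```text
pics
{'clock': 0.0, 'joint_positions': array([-7.01088101e+01,  2.75489911e+01,  9.14922872e+01,  3.54631430e-04,
        6.10264400e+01, -2.66984035e+00]), 'joint_vel': array([-0.06132519, -0.03474239, -0.09851363,  0.02250661, -0.08158155,
        0.01056833]), 'tau': array([ 4.35068359e-03, -9.50626016e+01, -4.30183983e+01,  1.17545974e-04,
        1.21353543e-02,  6.12352187e-05]), 'tcp_pos': array([ 0.24926866, -0.59986593,  0.2245917 ]), 'orientation': array([-1.79932370e+02, -3.46407138e-03,  2.25608562e+01]), 'contact_force': array([0.75364597, 1.20592148, 0.16054836]), 'wrist_torque': array([ 0.03964524,  0.01745443, -0.03494232]), 'gripper_force': 0.0, 'width': 0.0852946753926011}
scene {'intrinsics': array([[492.17008641,   0.        , 322.04937092],
       [  0.        , 492.17008641, 199.94229514],
       [  0.        ,   0.        ,   1.        ]]), 'xyz': array([ 0.90174811, -0.49611045,  0.70884865]), 'attitude': array([-136.77553586,    0.83756035,   32.64906766])}
top {'intrinsics': array([[390.99965258,   0.        , 322.50334826],
       [  0.        , 390.99965258, 198.49474988],
       [  0.        ,   0.        ,   1.        ]]), 'xyz': array([ 0.48455587, -0.01610887,  0.78759266]), 'attitude': array([-174.78331879,    1.94186095,  -90.39468791])}
wrist {'intrinsics': array([[309.70691629,   0.        , 317.15667644],
       [  0.        , 309.70691629, 200.43521783],
       [  0.        ,   0.        ,   1.        ]]), 'mount': array([[-7.00231250e-04, -9.50166542e-01, -3.11741963e-01,
         7.94987896e-02],
       [ 9.99999632e-01, -5.10950801e-04, -6.88847387e-04,
        -8.54506633e-05],
       [ 4.95234934e-04, -3.11742330e-01,  9.50166551e-01,
        -1.48145217e-01],
       [ 0.00000000e+00,  0.00000000e+00,  0.00000000e+00,
         1.00000000e+00]])}
```

View pics/top0.png

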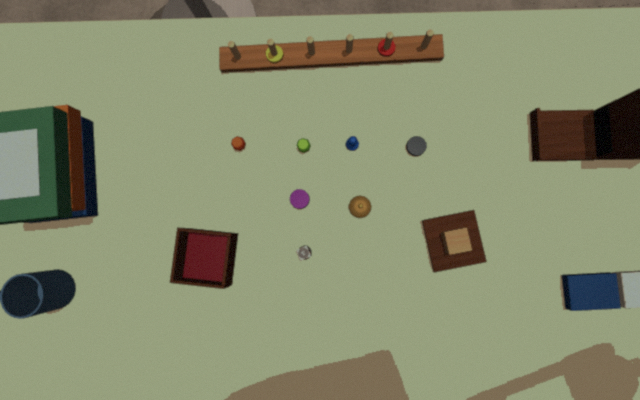

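View pics/scene0.png

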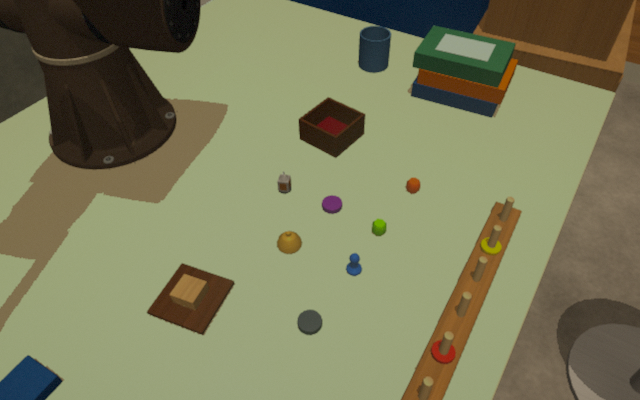

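The top view shows the vault at (205,258), lid at (455,241), slate token at (416,146), lime die at (303,145) and lantern at (305,253). The distractors are the pawn (352,144), orange die (238,143), bell (360,206) and violet token (299,199). The scene view agrees.

```bash
cat >> h.py <<'E'
def cloud(n,d):
    c=cal(n);K=c["intrinsics"];v,u=np.mgrid[:400,:640]
    p=np.stack([(u-K[0,2])/K[0,0]*d,(v-K[1,2])/K[1,1]*d,d],-1)
    return p@R.from_euler("xyz",c["attitude"],degrees=True).as_matrix().T+c["xyz"]
def world2px(n,P):
    c=cal(n);K=c["intrinsics"];q=(np.asarray(P)-c["xyz"])@R.from_euler("xyz",c["attitude"],degrees=True).as_matrix()
    return q[...,:2]/q[...,2:]*K[0,0]+K[:2,2]
E
python3 - <<'E'
from h import *
seeds={'vault':((205,258),(332,127)),'lid':((455,241),(191,297)),'slate':((416,146),(310,321)),'lime':((303,145),(379,227)),'lantern':((305,253),(285,184)),'pawn':((352,144),(354,265)),'orange':((238,143),(413,185)),'bell':((360,206),(289,242)),'violet':((299,199),(332,204))}
for i,n in enumerate(("top","scene")):
    f=np.load(n+"0.npz");W=cloud(n,f["d"]); 
    t=(f["im"][...,1]>150)&(f["d"]>0)&(abs(W[...,2])<.03)&(W[...,0]>.35)&(W[...,0]<.8)
    A=np.c_[W[t][:,:2],np.ones(t.sum())];co=np.linalg.lstsq(A,W[t][:,2],rcond=None)[0]
    print(n,"table",co,"std",np.std(A@co-W[t][:,2]))
    h=W[...,2]-(W[...,:2]@co[:2]+co[2])
    m=((h>.006)&(f["d"]>0)).astype(np.uint8)
    k,l,st,ce=cv2.connectedComponentsWithStats(m)
    for s,px in seeds.items():
        x,y=px[i];P=l[y-6:y+7,x-6:x+7];ids=P[P>0]
        if len(ids)==0: print(s,'none');continue
        q=l==np.bincount(ids).argmax()
        hh=h[q];top=hh>np.percentile(hh,95)-.006
        r=cv2.minAreaRect(W[q][:,:2].astype(np.float32)*1000)
        print(s,'n',q.sum(),'hmax',round(np.percentile(hh,95),4),'topc',W[q][top].mean(0).round(4),'rect',np.round(r[0],1),np.round(r[1],1),round(r[2],1))
E
```

```text
top table [-0.00104321  0.00021437  0.00169235] std 0.002072823599091475
vault n 3297 hmax 0.0566 topc [0.4415 0.239  0.0567] rect [442.8 238.1] [105.3 104.1] 83.9
lid n 2902 hmax 0.0373 topc [ 0.4706 -0.2451  0.0376] rect [ 470.9 -245.7] [103.7 104.7] 11.0
slate n 316 hmax 0.0138 topc [ 0.6602 -0.1785  0.0128] rect [ 660.5 -178.5] [38.1 38.1] 44.0
lime n 155 hmax 0.0279 topc [0.6631 0.0478 0.0262] rect [663.   47.8] [25.5 25.3] 27.3
lantern n 146 hmax 0.0398 topc [0.45   0.0468 0.0389] rect [450.4  47.2] [23.9 22.1] 22.0
pawn n 132 hmax 0.0425 topc [ 0.6668 -0.0501  0.0414] rect [666.  -50.6] [24.3 21. ] 88.9
orange n 158 hmax 0.0274 topc [0.6687 0.1793 0.0262] rect [669.6 179.8] [25.5 25.7] 31.9
bell n 384 hmax 0.0275 topc [ 0.5389 -0.064   0.0264] rect [539.1 -63.8] [41.9 41.9] 89.1
violet n 311 hmax 0.0139 topc [0.5559 0.0565 0.013 ] rect [556.1  55.9] [37.9 38.3] 89.7
scene table [-9.92702305e-06 -3.14891901e-04 -4.96423767e-04] std 0.001497641121234037
vault n 2524 hmax 0.0562 topc [0.4473 0.2352 0.0539] rect [445.3 238.7] [110.6 108. ] 83.6
lid n 3549 hmax 0.0375 topc [ 0.4749 -0.2472  0.0362] rect [ 473.3 -246. ] [106.1 105.4] 10.8
slate n 470 hmax 0.0137 topc [ 0.6639 -0.18    0.0113] rect [ 663.6 -179.9] [38.6 39.3] 55.6
lime n 199 hmax 0.0272 topc [0.667  0.0458 0.0244] rect [667.1  45.6] [25.9 23.7] 26.9
lantern n 206 hmax 0.0396 topc [0.4533 0.0451 0.0374] rect [453.   46.2] [23.6 26.1] 21.6
pawn n 225 hmax 0.0421 topc [ 0.6709 -0.0525  0.0396] rect [670.9 -52.2] [24.3 24.3] 30.6
orange n 173 hmax 0.0269 topc [0.673  0.1776 0.0242] rect [672.9 178.4] [26.  24.3] 29.8
bell n 393 hmax 0.0289 topc [ 0.5439 -0.0661  0.0258] rect [544.6 -66.9] [41.5 38.1] 32.8
violet n 270 hmax 0.014 topc [0.5593 0.0552 0.0113] rect [558.4  55.5] [38.2 39.2] 63.2
```

```bash
cat >> h.py <<'E'
from scipy.optimize import fsolve
def plan(x,y,z,yaw,n):
    o=telemetry.get_obs();p=o["tcp_pos"];y0=o["orientation"][2]
    s=-((yaw-y0+180)%360-180)/n
    M=sum(np.array([[np.cos(a),np.sin(a)],[np.sin(a),-np.cos(a)]]) for a in np.radians(y0-s*np.arange(n)))
    d=np.linalg.solve(M,np.array([x,y])-p[:2])*100
    print(f"from {p.round(4)} yaw {y0:.1f}: {n} rows of dx {d[0]:.3f} dy {d[1]:.3f} dz {(p[2]-z)*100/n:.3f} spin {s:.3f}")
def wcloud(save=None):
    o=telemetry.get_obs();im,d=optics.grab_frame("wrist");c=cal("wrist");K=c["intrinsics"]
    v,u=np.mgrid[:400,:640];a=(u-K[0,2])/K[0,0];b=(v-K[1,2])/K[1,1];r=np.hypot(a,b)+1e-9
    t=np.tan(np.minimum(r,1.4))/r;p=np.stack([a*t*d,b*t*d,d],-1)
    T=c["mount"];p=p@T[:3,:3].T+T[:3,3]
    W=p@R.from_euler("xyz",o["orientation"],degrees=True).as_matrix().T+o["tcp_pos"]
    W[d<=0]=np.nan
    if save: cv2.imwrite(save,im[:,:,::-1])
    return im,W
def meas(W,x,y,rad,zlo,zhi):
    q=(np.hypot(W[...,0]-x,W[...,1]-y)<rad)&(W[...,2]>zlo)&(W[...,2]<zhi)
    P=W[q];r=cv2.minAreaRect(P[:,:2].astype(np.float32)*1000);c,cr=cv2.minEnclosingCircle(P[:,:2].astype(np.float32)*1000)
    print(f"n {q.sum()} mean {P.mean(0).round(4)} z95 {np.percentile(P[:,2],95):.4f} rect {np.round(r[0],1)} {np.round(r[1],1)} {r[2]:.1f} circ {np.round(c,1)} {cr:.1f}")
    return q
E
python3 -c "
from h import *
plan(.662,-.1795,.2,84,16)"
```

```text
from [ 0.2493 -0.5999  0.2246] yaw 22.6: 16 rows of dx 3.844 dy 0.393 dz 0.154 spin -3.840
```

Call:
send_rows:
  series:
    - [[0.65,3.84,0.39,0.15,-3.84],[0.65,3.84,0.39,0.15,-3.84],[0.65,3.84,0.39,0.15,-3.84],[0.65,3.84,0.39,0.15,-3.84],[0.65,3.84,0.39,0.15,-3.84],[0.65,3.84,0.39,0.15,-3.84],[0.65,3.84,0.39,0.15,-3.84],[0.65,3.84,0.39,0.15,-3.84],[0.65,3.84,0.39,0.15,-3.84],[0.65,3.84,0.39,0.15,-3.84]]
  newtons: 25

```text
clock: 1.1
tcp_pos: [0.5643, -0.3869, 0.2097]
orientation: [-180.0, -0.0, 61.1]
contact_force: [-0.4, -0.7, -0.1]
width: 0.0551
gripper_force: 0.0
```

Call:
send_rows:
  series:
    - [[0.65,3.84,0.39,0.15,-3.84],[0.65,3.84,0.39,0.15,-3.84],[0.65,3.84,0.39,0.15,-3.84],[0.65,3.84,0.39,0.15,-3.84],[0.65,3.84,0.39,0.15,-3.84],[0.65,3.84,0.39,0.15,-3.84],[0.65,0,0,0,0],[0.65,0,0,0,0],[0.65,0,0,0,0]]

```text
clock: 2.0
tcp_pos: [0.6612, -0.1807, 0.201]
orientation: [-180.0, 0.0, 84.0]
contact_force: [0.3, 0.0, -0.1]
width: 0.0556
gripper_force: 0.0
```

Run:
```python
from h import *
im,W=wcloud("pics/w1.png")
q=(np.hypot(W[...,0]-.662,W[...,1]+.18)<.08)&(np.hypot(W[...,0]-.662,W[...,1]+.18)>.03)&(abs(W[...,2])<.02)
print("table z",np.nanmedian(W[q][:,2]),np.std(W[q][:,2]))
meas(W,.662,-.18,.035,.006,.03)
plan(.662,-.1795,.024,84,8); print(telemetry.get_obs()["width"])
```

```text
table z -0.0005903826698007569 0.0007517313720037681
n 955 mean [ 0.6619 -0.1785  0.0113] z95 0.0125 rect [ 661.6 -178.8] [38.5 38.2] 85.1 circ [ 661.9 -179.2] 20.1
from [ 0.6611 -0.181   0.2011] yaw 83.9: 8 rows of dx 0.020 dy 0.009 dz 2.214 spin -0.010
0.05552044894091034
```

View pics/w1.png

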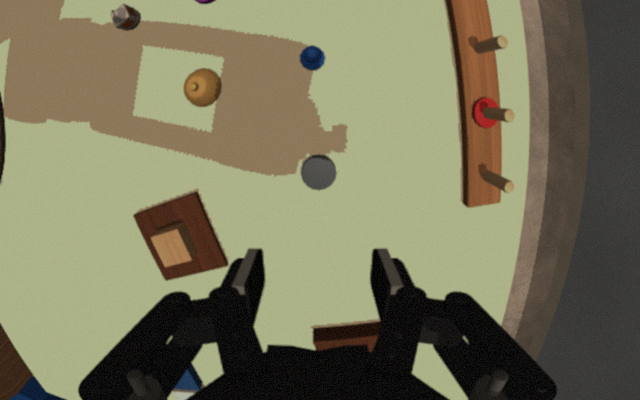

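The wrist view shows the slate token at (318,172), centred between the fingers. Measured centre is (0.662, -0.179) and its top is at 12 mm, as expected.

Call:
send_rows:
  series:
    - [[0.65,0.22,0.05,2.5,0],[0.65,0,0,3,0],[0.65,0,0,3,0],[0.65,0,0,3,0],[0.65,0,0,2.5,0],[0.65,0,0,1.8,0],[0.65,0,0,1,0],[0.65,0,0,0.8,0],[0.65,0,0,0,0],[0.65,0,0,0,0]]

```text
clock: 3.05
tcp_pos: [0.6626, -0.1783, 0.0259]
orientation: [179.9, 0.0, 84.0]
contact_force: [0.2, -0.1, 0.4]
width: 0.0557
gripper_force: 0.0
```

Call:
send_rows:
  series:
    - [[0.4,0,0,0,0],[0.3,0,0,0,0],[0.2,0,0,0,0],[0.2,0,0,0,0],[0.2,0,0,0,0],[0.2,0,0,-1,0],[0.2,0,0,-3,0],[0.2,0,0,-4,0],[0.2,0,0,-3,0],[0.2,0,0,0,0]]
  newtons: 25

```text
clock: 4.05
tcp_pos: [0.6648, -0.1787, 0.1407]
orientation: [179.6, 0.1, 84.0]
contact_force: [0.7, -0.0, -0.1]
width: 0.0172
gripper_force: 0.0
```

```bash
python3 -c "
from h import *
print(telemetry.get_obs()['width'])
plan(.4435,.2385-.03,.17,84,12)"
```

```text
0.017212694438084236
from [ 0.6648 -0.1787  0.1407] yaw 84.0: 12 rows of dx 3.016 dy -2.171 dz -0.244 spin 0.000
```

The grasp missed: the fingers closed to 17 mm on nothing. I'll look again.

Run:
```python
from h import *
o=telemetry.get_obs();print(o["tcp_pos"],o["orientation"],o["contact_force"])
im,W=wcloud("pics/w2.png")
meas(W,.662,-.18,.06,.006,.03)
```

```text
[ 0.66482935 -0.17871426  0.1407258 ] [1.79583226e+02 8.47342509e-02 8.40036647e+01] [ 0.71714607 -0.01404351 -0.07559689]
n 1374 mean [ 0.6619 -0.1783  0.0113] z95 0.0125 rect [ 662.  -178.9] [39.2 39.6] 85.5 circ [ 661.7 -178.8] 20.2
```

View pics/w2.png

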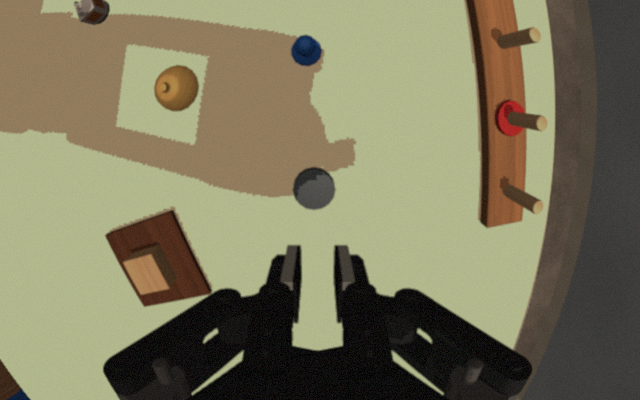

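The token has not moved. The tips closed on its top edge because open pads stand farther back, so I need to go lower.

Call:
send_rows:
  series:
    - [[0.57,0,-0.29,2,0],[0.57,0,0,3,0],[0.57,0,0,3,0],[0.57,0,0,2,0],[0.57,0,0,1.3,0],[0.57,0,0,0.5,0],[0.57,0,0,0.2,0],[0.57,0,0,0.2,0],[0.57,0,0,0,0],[0.57,0,0,0,0]]

```text
clock: 5.1
tcp_pos: [0.6597, -0.1777, 0.014]
orientation: [179.9, 0.0, 84.0]
contact_force: [-0.2, -0.3, 0.5]
width: 0.0488
gripper_force: 0.0
```

Call:
send_rows:
  series:
    - [[0.57,-0.1,0.22,-0.1,0],[0.57,0,0,0,0],[0.4,0,0,0,0],[0.3,0,0,0,0],[0.3,0,0,0,0],[0.3,0,0,0,0],[0.3,0,0,0,0]]
  newtons: 25

```text
clock: 5.8
tcp_pos: [0.6613, -0.1788, 0.0141]
orientation: [-180.0, -0.0, 84.0]
contact_force: [-0.2, -0.4, -0.2]
width: 0.0254
gripper_force: 0.0
```

Run:
```python
from h import *
im,W=wcloud()
a=cv2.resize(im[120:400,160:480],None,fx=1.25,fy=1.25,interpolation=cv2.INTER_CUBIC)
s,d=optics.grab_frame("scene");b=cv2.resize(s[200:400,190:420],(400,350),interpolation=cv2.INTER_CUBIC)
cv2.imwrite("pics/c3.png",np.hstack([a,b])[:,:,::-1])
meas(W,.662,-.18,.05,.006,.0135)
P=cloud("scene",d);meas(P,.662,-.18,.03,-.02,.03)
```

```text
n 3199 mean [ 0.6617 -0.1765  0.0112] z95 0.0123 rect [ 663.2 -178.5] [36.6 39.6] 8.1 circ [ 661.6 -179. ] 20.5
n 779 mean [ 0.6637 -0.1883  0.006 ] z95 0.0244 rect [ 661.3 -184. ] [51.2 59.3] 83.0 circ [ 662.  -180.2] 29.9
```

View pics/c3.png

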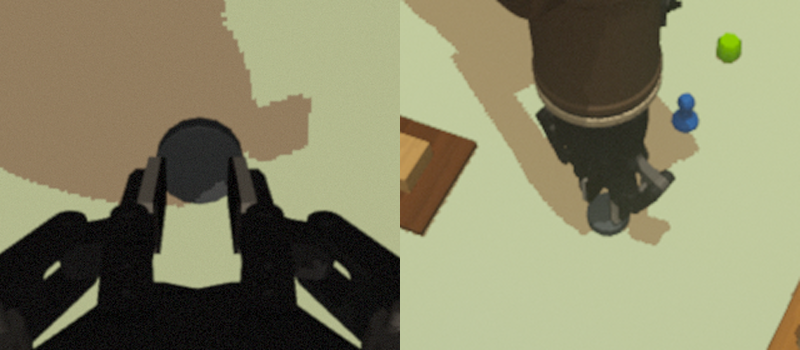

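Run:
```python
from h import *
o=telemetry.get_obs();print({k:np.round(o[k],4) for k in("tcp_pos","orientation","joint_positions","width","gripper_force","contact_force")})
im,W=wcloud()
for v in (246,250,258,270,290):
    print(v,[(u,*(W[v,u]*1000).round(0)) for u in range(256,384,8)])
Rm=R.from_euler("xyz",o["orientation"],degrees=True).as_matrix()
L=(W-o["tcp_pos"])@Rm
q=(L[...,2]<.03)&(abs(L[...,1])<.06)&(abs(L[...,0])<.03)&(W[...,2]>.016)
print("finger pts tool: max z",np.nanmax(L[q][:,2]), [np.percentile(L[q],k,axis=0).round(4) for k in(1,50,99)])
```

```text
{'tcp_pos': array([ 0.6614, -0.1788,  0.0142]), 'orientation': array([-1.799995e+02,  1.000000e-04,  8.400410e+01]), 'joint_positions': array([-1.76617e+01,  4.39728e+01,  9.46078e+01, -3.00000e-04,
        4.14198e+01, -1.16655e+01]), 'width': np.float64(0.0257), 'gripper_force': np.float64(0.0), 'contact_force': array([ 0.2143, -0.2218, -0.2143])}
246 [(256, np.float64(624.0), np.float64(-177.0), np.float64(-1.0)), (264, np.float64(629.0), np.float64(-177.0), np.float64(-1.0)), (272, np.float64(634.0), np.float64(-178.0), np.float64(-1.0)), (280, np.float64(644.0), np.float64(-166.0), np.float64(25.0)), (288, np.float64(648.0), np.float64(-166.0), np.float64(25.0)), (296, np.float64(650.0), np.float64(-173.0), np.float64(12.0)), (304, np.float64(654.0), np.float64(-173.0), np.float64(12.0)), (312, np.float64(659.0), np.float64(-174.0), np.float64(12.0)), (320, np.float64(663.0), np.float64(-174.0), np.float64(12.0)), (328, np.float64(667.0), np.float64(-175.0), np.float64(11.0)), (336, np.float64(671.0), np.float64(-176.0), np.float64(11.0)), (344, np.float64(675.0), np.float64(-16
[... 3845 characters left out ...]
loat64(-211.0), np.float64(-1.0)), (320, np.float64(659.0), np.float64(-212.0), np.float64(-0.0)), (328, np.float64(664.0), np.float64(-213.0), np.float64(-2.0)), (336, np.float64(669.0), np.float64(-213.0), np.float64(-1.0)), (344, np.float64(673.0), np.float64(-186.0), np.float64(38.0)), (352, np.float64(676.0), np.float64(-173.0), np.float64(57.0)), (360, np.float64(678.0), np.float64(-169.0), np.float64(64.0)), (368, np.float64(681.0), np.float64(-168.0), np.float64(66.0)), (376, np.float64(684.0), np.float64(-168.0), np.float64(67.0))]
finger pts tool: max z -0.005018023704564972 [array([-0.0106, -0.058 , -0.1057]), array([ 0.0112, -0.0002, -0.0836]), array([ 0.02  ,  0.0578, -0.0161])]
```

Run:
```python
from h import *
o=telemetry.get_obs()
im,W=wcloud()
for u in (284,348):
    print(u,[(v,*(W[v,u]*1000).round(0).astype(int)) for v in range(226,256,2)])
```

```text
284 [(226, np.int64(643), np.int64(-166), np.int64(0)), (228, np.int64(643), np.int64(-167), np.int64(0)), (230, np.int64(643), np.int64(-168), np.int64(-1)), (232, np.int64(643), np.int64(-169), np.int64(0)), (234, np.int64(642), np.int64(-171), np.int64(0)), (236, np.int64(642), np.int64(-172), np.int64(-1)), (238, np.int64(642), np.int64(-173), np.int64(0)), (240, np.int64(642), np.int64(-175), np.int64(-1)), (242, np.int64(641), np.int64(-176), np.int64(-1)), (244, np.int64(641), np.int64(-177), np.int64(0)), (246, np.int64(645), np.int64(-167), np.int64(24)), (248, np.int64(646), np.int64(-167), np.int64(26)), (250, np.int64(646), np.int64(-167), np.int64(28)), (252, np.int64(646), np.int64(-167), np.int64(30)), (254, np.int64(647), np.int64(-166), np.int64(34))]
348 [(226, np.int64(680), np.int64(-170), np.int64(0)), (228, np.int64(679), np.int64(-171), np.int64(0)), (230, np.int64(679), np.int64(-170), np.int64(5)), (232, np.int64(679), np.int64(-170), np.int64(7)), (234, np.int64(678), np.int64(-169), np.int64(11)), (236, np.int64(678), np.int64(-170), np.int64(12)), (238, np.int64(678), np.int64(-172), np.int64(11)), (240, np.int64(678), np.int64(-173), np.int64(11)), (242, np.int64(678), np.int64(-174), np.int64(12)), (244, np.int64(678), np.int64(-175), np.int64(12)), (246, np.int64(677), np.int64(-170), np.int64(25)), (248, np.int64(677), np.int64(-170), np.int64(26)), (250, np.int64(677), np.int64(-170), np.int64(29)), (252, np.int64(677), np.int64(-169), np.int64(32)), (254, np.int64(676), np.int64(-169), np.int64(34))]
```

The wrist depth shows the tips at z≈24 mm while the TCP reads 14 mm. The real tips sit well behind the documented position, so I'll measure the offset at the opening I use and trust that.

Call:
send_rows:
  series:
    - [[0.57,0,0,0,0],[0.57,0,0,0,0],[0.57,0,0,0,0],[0.57,0,0,0,0]]

```text
clock: 6.4
tcp_pos: [0.6614, -0.1788, 0.0142]
orientation: [180.0, 0.0, 84.0]
contact_force: [0.2, 0.3, -0.1]
width: 0.0487
gripper_force: 0.0
```

```bash
cat >> h.py <<'E'
def tips(W):
    o=telemetry.get_obs();L=(W-o["tcp_pos"])@R.from_euler("xyz",o["orientation"],degrees=True).as_matrix()
    for s in(-1,1):
        q=(s*L[...,1]>.004)&(abs(L[...,1])<.06)&(abs(L[...,0]-.008)<.008)&(L[...,2]<o["tcp_pos"][2]-.016)&(L[...,2]>-.06)
        P=L[q]; z=np.percentile(P[:,2],98); t=P[P[:,2]>z-.012]
        print("tip side",s,"tool z max %.4f p98 %.4f"%(P[:,2].max(),z),"inner |y| %.4f"%abs(t[:,1]).min(),"front x %.4f"%np.median(t[:,0]),len(P))
    print("tcp",o["tcp_pos"].round(4),"width",round(o["width"],4))
E
python3 - <<'E'
from h import *
im,W=wcloud();tips(W)
E
```

```text
tip side -1 tool z max -0.0076 p98 -0.0137 inner |y| 0.0244 front x 0.0077 2380
tip side 1 tool z max -0.0073 p98 -0.0138 inner |y| 0.0234 front x 0.0085 2348
tcp [ 0.6614 -0.1788  0.0142] width 0.049
```

Call:
send_rows:
  series:
    - [[0.57,0,0,0.5,0],[0.57,0,0,0.5,0],[0.57,0,0,0.4,0],[0.57,0,0,0.2,0],[0.57,0,0,0,0],[0.57,0,0,0,0]]

```text
clock: 7.05
tcp_pos: [0.6614, -0.1789, -0.0019]
orientation: [-180.0, -0.0, 84.0]
contact_force: [-0.4, 0.2, -0.2]
width: 0.0484
gripper_force: 0.0
```

Run:
```python
from h import *
im,W=wcloud();
o=telemetry.get_obs();L=(W-o["tcp_pos"])@R.from_euler("xyz",o["orientation"],degrees=True).as_matrix()
for s in(-1,1):
    q=(s*L[...,1]>.0235)&(s*L[...,1]<.034)&(abs(L[...,0]-.009)<.005)
    z=W[q][:,2]*1000;print(s,np.histogram(z,np.arange(-4,44,3)))
```

```text
-1 (array([ 55, 243,   0,   3,  21,  42,  65,  50,  68,  67,  62,  75,  69,
        89,  77]), array([-4, -1,  2,  5,  8, 11, 14, 17, 20, 23, 26, 29, 32, 35, 38, 41]))
1 (array([ 66, 225,   0,   4,  15,  46,  69,  62,  75,  66,  78,  87,  76,
       105,  72]), array([-4, -1,  2,  5,  8, 11, 14, 17, 20, 23, 26, 29, 32, 35, 38, 41]))
```

Call:
send_rows:
  series:
    - [[0.57,0.02,0.02,0.3,0],[0.57,0,0,0,0],[0.3,0,0,0,0],[0.3,0,0,0,0],[0.3,0,0,0,0],[0.3,0,0,0,0],[0.3,0,0,0,0]]
  newtons: 25

```text
clock: 7.8
tcp_pos: [0.6615, -0.1786, -0.0047]
orientation: [-180.0, -0.0, 84.0]
contact_force: [-2.2, 0.8, 4.7]
width: 0.0387
gripper_force: 25.2
```

Call:
send_rows:
  series:
    - [[0.3,0,0,-0.5,0],[0.3,0,0,-2,0],[0.3,0,0,-4,0],[0.3,0,0,-4,0],[0.3,0,0,-3,0],[0.3,0,0,0,0]]

```text
clock: 8.4
tcp_pos: [0.6643, -0.1795, 0.1353]
orientation: [179.6, 0.1, 84.0]
contact_force: [0.3, -1.5, -1.1]
width: 0.0384
gripper_force: 25.3
```

```bash
python3 -c "
from h import *
print(telemetry.get_obs()['width'],telemetry.get_obs()['gripper_force'])
plan(.4435,.2385,.14,84,15)"
```

```text
0.03841789514581989 25.331170856952667
from [ 0.6643 -0.1795  0.1353] yaw 84.0: 15 rows of dx 2.618 dy -1.755 dz -0.031 spin 0.000
```

Call:
send_rows:
  series:
    - [[0.3,2.61,-1.74,0,0],[0.3,2.61,-1.74,0,0],[0.3,2.61,-1.74,0,0],[0.3,2.61,-1.74,0,0],[0.3,2.61,-1.74,0,0],[0.3,2.61,-1.74,0,0],[0.3,2.61,-1.74,0,0],[0.3,2.61,-1.74,0,0],[0.3,2.61,-1.74,0,0],[0.3,2.61,-1.74,0,0]]

```text
clock: 9.4
tcp_pos: [0.5149, 0.1001, 0.1299]
orientation: [-180.0, 0.0, 84.0]
contact_force: [0.3, 0.1, -0.3]
width: 0.0387
gripper_force: 25.3
```

Call:
send_rows:
  series:
    - [[0.3,2.61,-1.74,0,0],[0.3,2.61,-1.74,0,0],[0.3,2.61,-1.74,0,0],[0.3,2.61,-1.74,0,0],[0.3,2.61,-1.74,0,0],[0.3,0,0,0,0],[0.3,0,0,0,0],[0.3,0,0,0,0],[0.3,0,0,0,0]]

```text
clock: 10.3
tcp_pos: [0.4433, 0.2373, 0.1301]
orientation: [-180.0, 0.0, 83.9]
contact_force: [1.5, -0.5, 0.2]
width: 0.0387
gripper_force: 25.4
```

Run:
```python
from h import *
im,W=wcloud("pics/w4.png")
q=meas(W,.4435,.2385,.085,.048,.062)
print(W[q].min(0),W[q].max(0))
meas(W,.4435,.2385,.04,.09,.16)
plan(.4435,.2385,.0045,84,6)
```

```text
n 3262 mean [0.4449 0.2607 0.0547] z95 0.0564 rect [444.2 243.1] [ 95.6 105.1] 83.6 circ [444.3 243.5] 69.6
[0.38754917 0.19048876 0.04801078] [0.50066446 0.29572194 0.05809607]
n 5992 mean [0.4432 0.2407 0.1468] z95 0.1565 rect [445.  241.6] [52.8 46.2] 31.1 circ [443.8 243.5] 33.1
from [0.4433 0.2373 0.1301] yaw 83.9: 6 rows of dx 0.021 dy 0.001 dz 2.094 spin -0.010
```

View pics/w4.png

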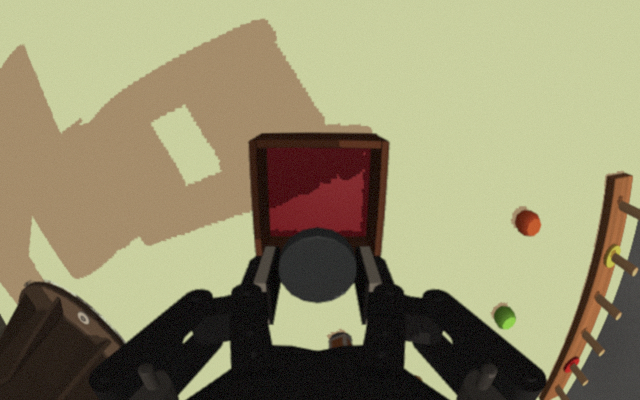

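The token is held at (318,265) and the vault lies ahead in view. Its centre from the rim is about (0.4438, 0.2387), which agrees with the fixed cameras.

Call:
send_rows:
  series:
    - [[0.3,0.14,0.05,2,0],[0.3,0,0,3,0],[0.3,0,0,3,0],[0.3,0,0,2,0],[0.3,0,0,1.3,0],[0.3,0,0,0.7,0],[0.3,0,0,0.4,0],[0.3,0,0,0.2,0],[0.3,0,0,0,0],[0.3,0,0,0,0]]

```text
clock: 11.35
tcp_pos: [0.4439, 0.2395, 0.0048]
orientation: [180.0, -0.0, 84.0]
contact_force: [-0.4, -0.2, -1.5]
width: 0.0389
gripper_force: 25.4
```

Call:
send_rows:
  series:
    - [[0.3,0,0,0.1,0],[0.3,0,0,0,0],[0.57,0,0,0,0],[0.57,0,0,0,0],[0.57,0,0,0,0],[0.57,0,0,-1,0],[0.57,0,0,-3,0],[0.57,0,0,-4,0],[0.57,0,0,-4,0],[0.57,0,0,-2,0]]

```text
clock: 12.35
tcp_pos: [0.4445, 0.2398, 0.1467]
orientation: [179.8, -0.1, 84.0]
contact_force: [0.2, -0.0, -0.6]
width: 0.0486
gripper_force: 0.0
```

Call:
send_rows:
  series:
    - [[0.5,-3,0,-2,0],[0.5,-3,0,-2,0],[0.5,-3,0,-2,0],[0.5,0,0,0,0],[0.5,0,0,0,0],[0.5,0,0,0,0]]

```text
clock: 12.95
tcp_pos: [0.434, 0.1502, 0.203]
orientation: [-180.0, -0.0, 84.0]
contact_force: [-1.0, 0.1, 0.1]
width: 0.0429
gripper_force: 0.0
```

Run:
```python
from h import *
im,W=wcloud("pics/w5.png")
q=meas(W,.4435,.2385,.085,.048,.062)
q=meas(W,.4435,.2385,.035,.014,.03)
c=W[(np.hypot(W[...,0]-.4435,W[...,1]-.2385)<.055)&(W[...,2]<.016)];print("floor z",np.median(c[:,2]))
o=meas(W,.665,.047,.03,.006,.035)
for t in(22.5,-22.5): plan(.665,.047,.13,84+t,10)
```

```text
n 2830 mean [0.4433 0.2383 0.0548] z95 0.0566 rect [443.6 238.6] [104.3 104.9] 83.7 circ [443.6 238.3] 72.7
n 1078 mean [0.4433 0.2389 0.0194] z95 0.0207 rect [444.  238.6] [38.9 39.1] 84.5 circ [443.6 239.1] 20.2
floor z 0.007472407429015199
n 347 mean [0.6601 0.0511 0.0201] z95 0.0259 rect [662.4  48.5] [25.8 24.2] 74.8 circ [663.2  48.7] 13.8
from [0.4339 0.1503 0.2028] yaw 84.0: 10 rows of dx -1.205 dy 2.244 dz 0.728 spin -2.247
from [0.4339 0.1503 0.2028] yaw 84.0: 10 rows of dx -0.354 dy 2.523 dz 0.728 spin 2.253
```

The token lies at the vault's centre, flat, with its top at 20 mm. Next is the lime die.

Call:
send_rows:
  series:
    - [[0.5,-0.97,2.99,0.9,0],[0.5,-0.97,2.99,0.9,0],[0.5,-0.97,2.99,0.9,0],[0.5,-0.97,2.99,0.9,0],[0.5,-0.97,2.99,0.9,0],[0.5,-0.97,2.99,0.9,0],[0.5,-0.97,2.99,0.9,0],[0.5,-0.97,2.99,0.9,0],[0.5,0,0,0,0],[0.5,0,0,0,0]]

```text
clock: 14.0
tcp_pos: [0.6635, 0.0482, 0.1295]
orientation: [-179.9, 0.0, 84.0]
contact_force: [-0.5, -0.4, 0.5]
width: 0.0426
gripper_force: 0.0
```

Run:
```python
from h import *
im,W=wcloud()
print(telemetry.get_obs()["tcp_pos"])
q=meas(W,.6635,.048,.025,.006,.035)
q2=meas(W,.6635,.048,.025,.0235,.035)
v,u=np.nonzero(q);a=im[v.min()-30:v.max()+30,u.min()-30:u.max()+30]
cv2.imwrite("pics/die.png",cv2.resize(a,None,fx=5,fy=5,interpolation=cv2.INTER_CUBIC)[:,:,::-1]);print(v.min()-30,u.min()-30)
# octagon fit: support function of the middle band + top; flat directions minimise width
P=W[q][:,:2]-[.6635,.048]
ang=np.arange(0,180,5)
print([(int(t),round(1000*np.ptp(P@[np.cos(np.radians(t)),np.sin(np.radians(t))]),1)) for t in ang])
T=W[q2][:,:2]-[.6635,.048]
print([(int(t),round(1000*np.ptp(T@[np.cos(np.radians(t)),np.sin(np.radians(t))]),1)) for t in ang])
```

```text
[0.66309157 0.04841418 0.13009161]
n 804 mean [0.665  0.0503 0.0225] z95 0.0261 rect [664.7  48. ] [26.8 26.7] 27.1 circ [664.7  48.1] 14.3
n 470 mean [0.6648 0.0484 0.0253] z95 0.0264 rect [664.7  48. ] [21.5 21.1] 66.2 circ [665.   47.9] 11.4
148 274
[(0, np.float64(28.1)), (5, np.float64(28.1)), (10, np.float64(28.0)), (15, np.float64(27.7)), (20, np.float64(27.4)), (25, np.float64(27.0)), (30, np.float64(27.1)), (35, np.float64(27.6)), (40, np.float64(28.0)), (45, np.float64(28.1)), (50, np.float64(27.9)), (55, np.float64(27.7)), (60, np.float64(27.6)), (65, np.float64(27.4)), (70, np.float64(27.1)), (75, np.float64(27.1)), (80, np.float64(27.5)), (85, np.float64(27.6)), (90, np.float64(27.5)), (95, np.float64(27.3)), (100, np.float64(27.3)), (105, np.float64(27.2)), (110, np.float64(27.0)), (115, np.float64(26.7)), (120, np.float64(26.8)), (125, np.float64(27.3)), (130, np.float64(27.7)), (135, np.float64(28.0)), (140, np.float64(28.0)), (145, np.float64(27.9)), (150, np.float64(27.5)), (155, np.float64(27.2)), (160, np.float64(26.8)), (165, np.float64(26.7)), (170, np.float64(2
[... 210 characters left out ...]
at64(22.4)), (40, np.float64(22.5)), (45, np.float64(22.4)), (50, np.float64(22.2)), (55, np.float64(21.8)), (60, np.float64(21.4)), (65, np.float64(21.5)), (70, np.float64(21.7)), (75, np.float64(21.8)), (80, np.float64(21.7)), (85, np.float64(21.4)), (90, np.float64(21.7)), (95, np.float64(22.0)), (100, np.float64(22.1)), (105, np.float64(22.1)), (110, np.float64(21.9)), (115, np.float64(21.8)), (120, np.float64(21.7)), (125, np.float64(21.5)), (130, np.float64(21.7)), (135, np.float64(21.7)), (140, np.float64(21.7)), (145, np.float64(21.6)), (150, np.float64(21.4)), (155, np.float64(21.1)), (160, np.float64(21.0)), (165, np.float64(21.5)), (170, np.float64(22.0)), (175, np.float64(22.4))]
```

View pics/die.png

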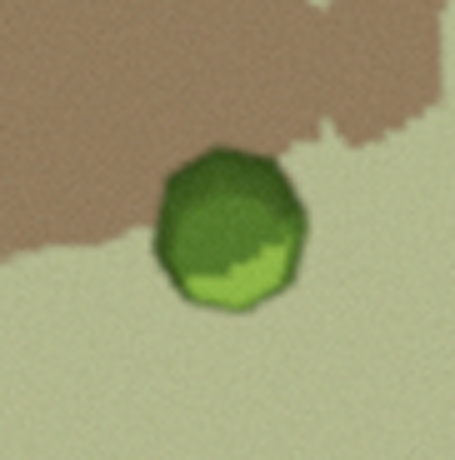

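The die crop shows a clear octagon, and the width minima put its flats at 27° + 45k. So I turn the tool to yaw 72 and centre on (0.6647, 0.048).

Call:
send_rows:
  series:
    - [[0.43,0,0,2,6],[0.43,0,0,2,6],[0.43,0,0.16,3,0],[0.43,0,0,3,0],[0.43,0,0,1.5,0],[0.43,0,0,1,0],[0.43,0,0,0.6,0],[0.43,0,0,0.4,0],[0.43,0,0,0,0],[0.43,0,0,0,0]]

```text
clock: 15.05
tcp_pos: [0.666, 0.0472, -0.003]
orientation: [179.9, -0.0, 72.0]
contact_force: [-0.3, 0.1, -1.3]
width: 0.0365
gripper_force: 0.0
```

Call:
send_rows:
  series:
    - [[0.2,0,0,0,0],[0.2,0,0,0,0],[0.2,0,0,0,0],[0.2,0,0,0,0],[0.2,0,0,0,0]]
  newtons: 25

```text
clock: 15.55
tcp_pos: [0.666, 0.0472, -0.003]
orientation: [179.9, -0.0, 72.0]
contact_force: [-1.4, -0.1, 7.9]
width: 0.0251
gripper_force: 25.5
```

Call:
send_rows:
  series:
    - [[0.2,0,0,-0.5,0],[0.2,0,0,-2,0],[0.2,0,0,-4,0],[0.2,0,0,-4,0],[0.2,0,0,-2.5,0],[0.2,0,0,0,0],[0.2,0,0,0,0]]

```text
clock: 16.25
tcp_pos: [0.6657, 0.0472, 0.127]
orientation: [179.9, -0.0, 72.0]
contact_force: [-0.3, 0.7, -0.3]
width: 0.0254
gripper_force: 24.9
```

Call:
send_rows:
  series:
    - [[0.2,1.13,-2.71,0,0],[0.2,1.13,-2.71,0,0],[0.2,1.13,-2.71,0,0],[0.2,1.13,-2.71,0,0],[0.2,1.13,-2.71,0,0],[0.2,1.13,-2.71,0,0],[0.2,1.13,-2.71,0,0],[0.2,1.13,-2.71,0,0],[0.2,1.13,-2.71,0,0],[0.2,1.13,-2.71,0,0]]

```text
clock: 17.25
tcp_pos: [0.4408, 0.2386, 0.1251]
orientation: [-179.9, 0.1, 72.0]
contact_force: [-0.5, 0.4, 0.5]
width: 0.0253
gripper_force: 24.9
```

Call:
send_rows:
  series:
    - [[0.2,0,0,0,0],[0.2,0,0,0,0],[0.2,0,0,0,0]]

```text
clock: 17.55
tcp_pos: [0.4429, 0.238, 0.1257]
orientation: [-180.0, 0.0, 72.0]
contact_force: [0.1, 0.3, -0.4]
width: 0.0251
gripper_force: 24.9
```

Run:
```python
from h import *
o=telemetry.get_obs();im,W=wcloud()
P=W[(np.hypot(W[...,0]-o["tcp_pos"][0],W[...,1]-o["tcp_pos"][1])<.022)&(W[...,2]>.11)]
g=(im[...,1].astype(int)>im[...,0]+25)&(im[...,1].astype(int)>im[...,2]+50)&(W[...,2]>.1)
D=W[g];print("die",len(D),D.mean(0).round(4),D.min(0).round(4),D.max(0).round(4),np.percentile(D[:,2],[2,98]).round(4))
plan(.4437,.2388,.0175,72,5)
```

```text
die 2460 [0.4441 0.2432 0.1509] [0.4297 0.2277 0.136 ] [0.456  0.2528 0.1558] [0.138 0.155]
from [0.4431 0.2379 0.1258] yaw 72.0: 5 rows of dx 0.021 dy 0.006 dz 2.166 spin -0.007
```

Call:
send_rows:
  series:
    - [[0.2,0.1,0.05,2,0],[0.2,0,0,3,0],[0.2,0,0,2.5,0],[0.2,0,0,1.5,0],[0.2,0,0,0.8,0],[0.2,0,0,0.6,0],[0.2,0,0,0.3,0],[0.2,0,0,0.1,0],[0.2,0,0,0,0],[0.2,0,0,0,0]]

```text
clock: 18.6
tcp_pos: [0.4437, 0.2393, 0.0187]
orientation: [180.0, -0.0, 72.0]
contact_force: [0.4, 0.0, -0.7]
width: 0.0254
gripper_force: 24.9
```

Call:
send_rows:
  series:
    - [[0.2,0,0,0.1,0],[0.2,0,0,0.05,0],[0.2,0,0,0,0],[0.42,0,0,0,0],[0.42,0,0,0,0],[0.42,0,0,0,0],[0.42,0,0,-1,0],[0.42,0,0,-3,0],[0.42,0,0,-4,0],[0.42,0,0,-4,0]]

```text
clock: 19.6
tcp_pos: [0.4429, 0.2389, 0.1384]
orientation: [-180.0, 0.0, 72.0]
contact_force: [0.6, 0.3, -0.4]
width: 0.036
gripper_force: 0.0
```

Call:
send_rows:
  series:
    - [[0.5,-3,0,-2,0],[0.5,-3,0,-2,0],[0.5,-3,0,-2,0],[0.5,0,0,0,0],[0.5,0,0,0,0],[0.5,0,0,0,0]]

```text
clock: 20.2
tcp_pos: [0.4158, 0.154, 0.1967]
orientation: [180.0, -0.0, 72.0]
contact_force: [-0.7, 0.5, -0.7]
width: 0.0426
gripper_force: 0.0
```

Run:
```python
from h import *
im,W=wcloud("pics/w6.png")
meas(W,.4435,.2385,.085,.048,.062)
meas(W,.4435,.2385,.03,.03,.05)
meas(W,.4435,.2385,.03,.015,.023)
plan(.472,-.246,.15,101,15)
```

```text
n 2970 mean [0.4443 0.2389 0.0548] z95 0.0565 rect [443.8 238.4] [104.6 104.3] 83.6 circ [443.7 238.1] 72.7
n 588 mean [0.4432 0.2395 0.044 ] z95 0.0465 rect [443.4 239.7] [25.8 24.1] 72.0 circ [443.4 239.6] 13.8
n 543 mean [0.4434 0.2374 0.0193] z95 0.0207 rect [443.3 239.3] [39.3 39.2] 26.6 circ [443.4 239.1] 20.3
from [0.4156 0.1541 0.1964] yaw 72.0: 15 rows of dx -2.658 dy 0.588 dz 0.309 spin -1.932
```

The die rests on the token, 1 mm from its centre, with its top at 46 mm as expected. Next is the lid.

Call:
send_rows:
  series:
    - [[0.7,-3.63,1.77,0.3,0],[0.7,-3.63,1.77,0.3,0],[0.7,-3.63,1.77,0.3,0],[0.7,-3.63,1.77,0.3,0],[0.7,-3.63,1.77,0.3,0],[0.7,-3.63,1.77,0.3,0],[0.7,-3.63,1.77,0.3,0],[0.7,-3.63,1.77,0.3,0],[0.7,-3.63,1.77,0.3,0],[0.7,-3.63,1.77,0.3,0]]

```text
clock: 21.25
tcp_pos: [0.4721, -0.2475, 0.1657]
orientation: [-179.9, -0.0, 72.0]
contact_force: [1.3, -0.4, 0.5]
width: 0.0602
gripper_force: 0.0
```

Call:
send_rows:
  series:
    - [[0.7,0,0,0,-7.25],[0.7,0,0,0,-7.25],[0.7,0,0,0,-7.25],[0.7,0,0,0,-7.25],[0.7,0,0,0,0],[0.7,0,0,0,0],[0.7,0,0,0,0]]

```text
clock: 21.95
tcp_pos: [0.4719, -0.2461, 0.1664]
orientation: [-180.0, -0.0, 100.8]
contact_force: [-0.4, -0.2, 1.0]
width: 0.0596
gripper_force: 0.0
```

Run:
```python
from h import *
im,W=wcloud("pics/w7.png")
meas(W,.472,-.246,.09,.007,.05)
meas(W,.472,-.246,.045,.03,.05)
plan(.472,-.246,.01,101,5)
```

```text
n 9999 mean [ 0.4707 -0.242   0.0177] z95 0.0369 rect [ 471.7 -245.7] [104.5 104. ] 10.8 circ [ 471.5 -246.2] 72.5
n 2153 mean [ 0.4713 -0.2455  0.0363] z95 0.0375 rect [ 471.4 -246.3] [44.5 44.1] 10.7 circ [ 471.8 -246.1] 30.0
from [ 0.4719 -0.2461  0.1665] yaw 100.9: 5 rows of dx 0.002 dy 0.003 dz 3.129 spin -0.023
```

Call:
send_rows:
  series:
    - [[0.7,0,0,2.5,0],[0.7,0,0,3.5,0],[0.7,0,0,3.5,0],[0.7,0,0,2.5,0],[0.7,0,0,1.8,0],[0.7,0,0,1,0],[0.7,0,0,0.7,0],[0.7,0,0,0.3,0],[0.7,0,0,0,0],[0.7,0,0,0,0]]

```text
clock: 23.0
tcp_pos: [0.4722, -0.2466, 0.0094]
orientation: [180.0, 0.0, 101.0]
contact_force: [1.0, 0.2, -0.8]
width: 0.0598
gripper_force: 0.0
```

Call:
send_rows:
  series:
    - [[0.4,0,0,0,0],[0.4,0,0,0,0],[0.4,0,0,0,0],[0.4,0,0,0,0],[0.4,0,0,0,0],[0.4,0,0,0,0]]
  newtons: 50

```text
clock: 23.6
tcp_pos: [0.4722, -0.2466, 0.0096]
orientation: [179.9, 0.0, 101.0]
contact_force: [-0.9, 0.6, 9.0]
width: 0.043
gripper_force: 51.0
```

Call:
send_rows:
  series:
    - [[0.4,0,0,-0.5,0],[0.4,0,0,-2,0],[0.4,0,0,-4,0],[0.4,0,0,-4,0],[0.4,0,0,-2.5,0],[0.4,0,0,-1,0],[0.4,1,0.13,0,0],[0.4,3,0.4,0,0],[0.4,4,0.54,0,0],[0.4,4,0.54,0,0]]

```text
clock: 24.6
tcp_pos: [0.4632, -0.1236, 0.1472]
orientation: [-179.9, -0.1, 100.9]
contact_force: [1.2, 0.1, -1.8]
width: 0.0428
gripper_force: 51.3
```

Call:
send_rows:
  series:
    - [[0.4,4,0.54,0,0],[0.4,4,0.54,0,0],[0.4,4,0.54,0,0],[0.4,4,0.54,0,0],[0.4,4,0.54,0,0],[0.4,4,0.54,0,0],[0.4,4,0.54,0,0],[0.4,4,0.54,0,0],[0.4,3,0.4,0,0],[0.4,1.2,0.15,0,0]]

```text
clock: 25.6
tcp_pos: [0.4417, 0.2415, 0.1472]
orientation: [-179.9, 0.0, 101.1]
contact_force: [-0.3, 0.2, -1.0]
width: 0.0427
gripper_force: 51.3
```

Call:
send_rows:
  series:
    - [[0.4,0,0,0,4.3],[0.4,0,0,0,4.3],[0.4,0,0,0,4.3],[0.4,0,0,0,4.3],[0.4,0,0,0,0],[0.4,0,0,0,0],[0.4,0,0,0,0]]

```text
clock: 26.3
tcp_pos: [0.4431, 0.2389, 0.1483]
orientation: [-180.0, 0.0, 83.9]
contact_force: [-0.4, -0.8, -1.6]
width: 0.0429
gripper_force: 51.3
```

Run:
```python
from h import *
im,W=wcloud("pics/w8.png");o=telemetry.get_obs();x,y,z=o["tcp_pos"];print(o["width"])
for lo,hi in((z-.002,z+.012),(z+.019,z+.034)): meas(W,x,y,.09,lo,hi)
plan(.4437,.2386,.062,83.8,5)
```

```text
0.04314006956166162
n 18308 mean [0.4451 0.2633 0.1513] z95 0.1524 rect [442.4 239.1] [105.  104.4] 83.7 circ [443.3 246.9] 67.6
n 8829 mean [0.443  0.2432 0.175 ] z95 0.1777 rect [442.7 239.7] [44.5 70.6] 83.3 circ [443.3 244.8] 35.3
from [0.4432 0.239  0.1484] yaw 83.9: 5 rows of dx -0.006 dy 0.011 dz 1.728 spin 0.015
```

View pics/w8.png

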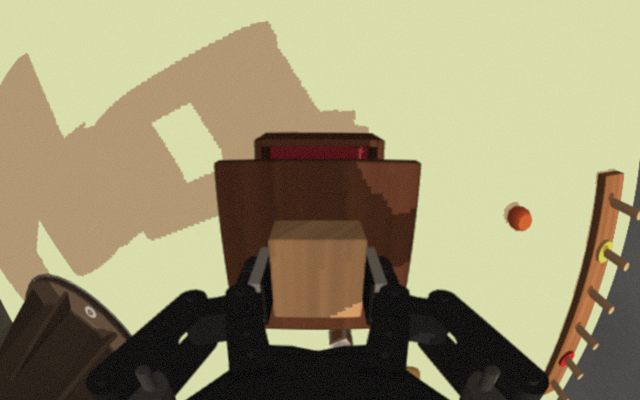

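The lid is held square, with its plate spanning about (215..420, 160..325) and the vault behind it. It is 1.3 mm off in x, which I correct during the descent.

Call:
send_rows:
  series:
    - [[0.4,-0.05,0.13,1.5,0],[0.4,0,0,2,0],[0.4,0,0,1.8,0],[0.4,0,0,1.2,0],[0.4,0,0,0.8,0],[0.4,0,0,0.5,0],[0.4,0,0,0.4,0],[0.4,0,0,0.3,0],[0.4,0,0,0,0],[0.4,0,0,0,0]]

```text
clock: 27.35
tcp_pos: [0.4448, 0.2386, 0.064]
orientation: [180.0, -0.0, 83.8]
contact_force: [-0.4, -1.2, -1.2]
width: 0.0431
gripper_force: 51.4
```

Call:
send_rows:
  series:
    - [[0.4,0,-0.05,0.15,0],[0.4,0,0,0.15,0],[0.4,0,0,0,0],[0.4,0,0,0,0]]

```text
clock: 27.75
tcp_pos: [0.4442, 0.2386, 0.0607]
orientation: [180.0, -0.0, 83.8]
contact_force: [-0.3, 0.3, -1.6]
width: 0.0429
gripper_force: 51.3
```

Call:
send_rows:
  series:
    - [[0.66,0,0,0,0],[0.66,0,0,0,0],[0.66,0,0,0,0],[0.66,0,0,0,0],[0.66,0,0,-1,0],[0.66,0,0,-2,0],[0.66,-2,0,-3,0],[0.66,-4,0,-3,0],[0.66,-4,0,-2,0],[0.66,0,0,0,0]]

```text
clock: 28.75
tcp_pos: [0.4337, 0.1363, 0.1737]
orientation: [179.8, -0.0, 83.7]
contact_force: [0.6, 0.7, -0.7]
width: 0.0561
gripper_force: 0.0
```

Call:
send_rows:
  series:
    - [[0.66,0,0,0,0],[0.66,0,0,0,0]]

```text
clock: 28.95
tcp_pos: [0.4334, 0.1396, 0.1707]
orientation: [180.0, -0.0, 83.8]
contact_force: [-0.8, 0.5, -0.8]
width: 0.0559
gripper_force: 0.0
```

Run:
```python
from h import *
im,W=wcloud("pics/w9.png")
meas(W,.4437,.2386,.085,.055,.072)
q=meas(W,.4437,.2386,.04,.08,.1)
P=W[(np.hypot(W[...,0]-.4437,W[...,1]-.2386)<.06)&(W[...,2]>.055)&(W[...,2]<.072)]
print("plate plane",np.linalg.lstsq(np.c_[P[:,:2]-[.4437,.2386],np.ones(len(P))],P[:,2],rcond=None)[0])
meas(W,.452,.046,.03,.02,.06)
plan(.452,.046,.13,112,6)
```

```text
n 11943 mean [0.4434 0.2375 0.0634] z95 0.0646 rect [443.4 238.8] [104.  104.8] 83.8 circ [444.1 239.2] 72.5
n 3436 mean [0.4435 0.2385 0.0874] z95 0.0886 rect [443.5 238.8] [43.7 44.5] 83.8 circ [443.5 238.8] 30.0
plate plane [-0.00053401  0.00011977  0.06344072]
n 460 mean [0.4503 0.0506 0.031 ] z95 0.0389 rect [450.6  47.2] [22.9 24.2] 23.4 circ [450.1  47.4] 15.4
from [0.4333 0.1398 0.1704] yaw 83.8: 6 rows of dx -1.602 dy 0.160 dz 0.674 spin -4.695
```

The lid is home: level, plate top at about 64 mm, centred within 0.5 mm. Next is the lantern.

Call:
send_rows:
  series:
    - [[0.45,-2.3,0.7,0.75,0],[0.45,-2.3,0.7,0.75,0],[0.45,-2.3,0.7,0.75,0],[0.45,-2.2,0.67,0.75,0],[0.45,0,0,0,-7.05],[0.45,0,0,0,-7.05],[0.45,0,0,0,-7.05],[0.45,0,0,0,-7.05],[0.45,0,0,0,0],[0.45,0,0,0,0]]

```text
clock: 30.0
tcp_pos: [0.451, 0.0463, 0.1403]
orientation: [-180.0, -0.0, 111.8]
contact_force: [0.5, 0.7, -0.2]
width: 0.0385
gripper_force: 0.0
```

Run:
```python
from h import *
im,W=wcloud()
meas(W,.451,.047,.03,.007,.06)
q=meas(W,.451,.047,.03,.025,.034)
q=meas(W,.451,.047,.03,.0345,.06)
v,u=np.nonzero(meas(W,.451,.047,.03,.002,.06));a=im[v.min()-20:v.max()+20,u.min()-20:u.max()+20]
cv2.imwrite("pics/lan.png",cv2.resize(a,None,fx=4,fy=4,interpolation=cv2.INTER_CUBIC)[:,:,::-1])
P=W[(np.hypot(W[...,0]-.451,W[...,1]-.047)<.03)&(W[...,2]>.024)][:,:2]
print([(int(t),round(1000*np.ptp(P@[np.cos(np.radians(t)),np.sin(np.radians(t))]),1)) for t in range(0,180,6)])
plan(.451,.0465,0,112,6)
```

```text
n 780 mean [0.4492 0.0498 0.0299] z95 0.0397 rect [450.   47.2] [22.4 23. ] 22.2 circ [450.3  47.2] 15.5
n 473 mean [0.4497 0.0488 0.0301] z95 0.0334 rect [450.3  47.2] [22.1 22.7] 21.8 circ [450.3  47.2] 15.5
n 178 mean [0.4501 0.0479 0.0385] z95 0.0457 rect [450.2  47. ] [13.2 12.8] 56.3 circ [450.4  46.8] 7.1
n 851 mean [0.4491 0.0502 0.0277] z95 0.0393 rect [449.9  48. ] [25.9 24.5] 21.8 circ [450.3  47.2] 15.5
[(0, np.float64(55.2)), (6, np.float64(56.7)), (12, np.float64(58.0)), (18, np.float64(58.7)), (24, np.float64(58.8)), (30, np.float64(58.2)), (36, np.float64(57.0)), (42, np.float64(55.6)), (48, np.float64(55.4)), (54, np.float64(55.4)), (60, np.float64(55.0)), (66, np.float64(54.2)), (72, np.float64(52.7)), (78, np.float64(50.6)), (84, np.float64(48.0)), (90, np.float64(45.4)), (96, np.float64(42.4)), (102, np.float64(39.0)), (108, np.float64(35.3)), (114, np.float64(34.4)), (120, np.float64(38.0)), (126, np.float64(41.3)), (132, np.float64(44.1)), (138, np.float64(46.5)), (144, np.float64(48.5)), (150, np.float64(50.0)), (156, np.float64(51.6)), (162, np.float64(52.7)), (168, np.float64(53.1)), (174, np.float64(53.4))]
from [0.451  0.0462 0.1403] yaw 111.8: 6 rows of dx 0.005 dy 0.003 dz 2.339 spin -0.025
```

View pics/lan.png

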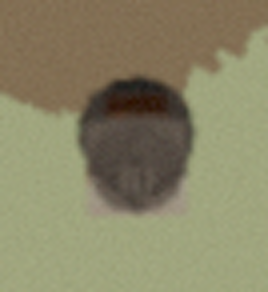

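The lantern stands upright and square to the fingers, centred at (0.4503, 0.0472) with yaw 22.

Call:
send_rows:
  series:
    - [[0.45,0.11,-0.03,2,0],[0.45,0,0,3,0],[0.45,0,0,3,0],[0.45,0,0,2.5,0],[0.45,0,0,1.5,0],[0.45,0,0,1,0],[0.45,0,0,0.6,0],[0.45,0,0,0.4,0],[0.45,0,0,0,0],[0.45,0,0,0,0]]

```text
clock: 31.05
tcp_pos: [0.4507, 0.0466, 0.0012]
orientation: [180.0, 0.0, 112.0]
contact_force: [-0.3, -0.5, 0.3]
width: 0.0384
gripper_force: 0.0
```

Call:
send_rows:
  series:
    - [[0.15,0,0,0,0],[0.15,0,0,0,0],[0.15,0,0,0,0],[0.15,0,0,0,0],[0.15,0,0,0,0],[0.15,0,0,0,0]]
  newtons: 25

```text
clock: 31.65
tcp_pos: [0.4508, 0.0466, 0.0013]
orientation: [179.9, 0.0, 112.0]
contact_force: [-0.7, -0.3, 6.1]
width: 0.0215
gripper_force: 24.7
```

Call:
send_rows:
  series:
    - [[0.15,0,0,-0.5,0],[0.15,0,0,-2,0],[0.15,0,0,-4,0],[0.15,0,0,-4,0],[0.15,0,0,-3,0],[0.15,0,0,-2,0],[0.15,0,0,-0.5,0],[0.15,0,0,0,0]]

```text
clock: 32.45
tcp_pos: [0.4507, 0.0466, 0.1614]
orientation: [179.9, 0.0, 112.0]
contact_force: [-0.8, 0.4, -1.6]
width: 0.0217
gripper_force: 24.7
```

Call:
send_rows:
  series:
    - [[0.15,2,0.7,0,0],[0.15,3,1.1,0,0],[0.15,3.5,1.25,0,0],[0.15,3.5,1.25,0,0],[0.15,3,1.1,0,0],[0.15,2,0.73,0,0],[0.15,1.1,0.4,0,0],[0.15,0,0,0,0],[0.15,0,0,0,0],[0.15,0,0,0,0]]

```text
clock: 33.45
tcp_pos: [0.4429, 0.2378, 0.1604]
orientation: [-180.0, 0.0, 112.0]
contact_force: [0.1, -0.7, -1.2]
width: 0.0217
gripper_force: 24.7
```

Run:
```python
from h import *
im,W=wcloud("pics/w10.png");o=telemetry.get_obs();x,y,z=o["tcp_pos"];print(o["width"])
L=(W-o["tcp_pos"])@R.from_euler("xyz",o["orientation"],degrees=True).as_matrix()
q=(abs(L[...,0])<.018)&(abs(L[...,1])<.0095)&(abs(L[...,2]+.02)<.03)
P=L[q];print("lantern in tool: min/max",P.min(0).round(4),P.max(0).round(4))
meas(W,.4437,.2386,.085,.055,.072)
plan(.4435,.2388,.091,112,6)
```

```text
0.021481799149392616
lantern in tool: min/max [-0.0121 -0.0095 -0.0453] [0.0147 0.0095 0.0023]
n 9704 mean [0.4377 0.2511 0.0634] z95 0.0646 rect [443.5 239.2] [104.5 104.7] 83.8 circ [443.  239.3] 72.2
from [0.4431 0.2379 0.1605] yaw 111.9: 6 rows of dx 0.012 dy 0.012 dz 1.159 spin -0.010
```

View pics/w10.png

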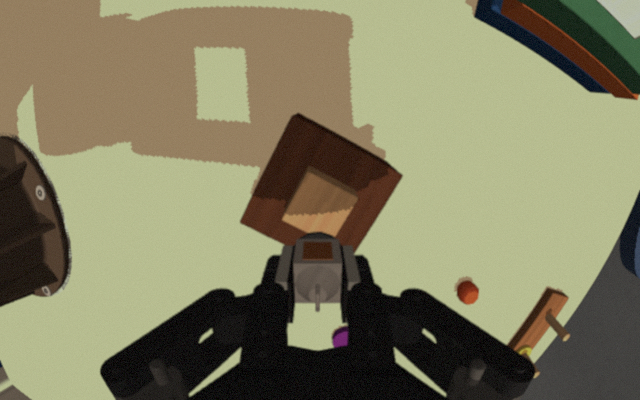

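The lantern is held upright at (318,280), with the lid's plinth at (320,205) just beyond. Lowering now.

Call:
send_rows:
  series:
    - [[0.15,0.05,0.07,1.5,0],[0.15,0,0,2,0],[0.15,0,0,1.5,0],[0.15,0,0,0.8,0],[0.15,0,0,0.5,0],[0.15,0,0,0.4,0],[0.15,0,0,0.2,0],[0.15,0,0,0.1,0],[0.15,0,0,0,0],[0.15,0,0,0,0]]

```text
clock: 34.5
tcp_pos: [0.4437, 0.2397, 0.091]
orientation: [180.0, -0.0, 112.0]
contact_force: [-0.4, 0.5, -0.4]
width: 0.0213
gripper_force: 24.7
```

Call:
send_rows:
  series:
    - [[0.15,-0.05,0,0.1,0],[0.15,0,0,0.05,0],[0.15,0,0,0,0],[0.15,0,0,0,0]]

```text
clock: 34.9
tcp_pos: [0.4438, 0.2391, 0.0893]
orientation: [180.0, -0.0, 112.0]
contact_force: [0.6, -1.0, 2.9]
width: 0.0218
gripper_force: 25.1
```

Call:
send_rows:
  series:
    - [[0.25,0,0,0,0],[0.3,0,0,0,0],[0.42,0,0,0,0],[0.42,0,0,0,0],[0.42,0,0,0,0],[0.42,0,0,-1,0],[0.42,0,0,-3,0],[0.42,0,0,-4,0],[0.42,-2,0,-2,0],[0.42,-3,0,0,0]]

```text
clock: 35.9
tcp_pos: [0.4641, 0.1938, 0.193]
orientation: [179.7, 0.0, 112.1]
contact_force: [0.2, -0.2, -0.9]
width: 0.0359
gripper_force: 0.0
```

Call:
send_rows:
  series:
    - [[0.42,-3,0,0,0],[0.42,-1,0,0,0],[0.42,0,0,0,0],[0.42,0,0,0,0],[0.42,0,0,0,0]]

```text
clock: 36.4
tcp_pos: [0.4771, 0.1564, 0.1892]
orientation: [-180.0, -0.0, 112.0]
contact_force: [0.2, -0.3, -0.6]
width: 0.0357
gripper_force: 0.0
```

Run:
```python
from h import *
im,W=wcloud("pics/w11.png")
meas(W,.4437,.2386,.085,.055,.072)
meas(W,.4437,.2386,.045,.08,.0895)
meas(W,.4437,.2386,.03,.094,.15)
meas(W,.4437,.2386,.03,.123,.15)
o=telemetry.get_obs();print(o["tcp_pos"],o["contact_force"])
```

```text
n 10496 mean [0.4436 0.2387 0.0634] z95 0.0646 rect [443.6 238.8] [104.7 104.7] 83.8 circ [443.6 238.7] 72.4
n 1906 mean [0.444  0.2379 0.0874] z95 0.0885 rect [443.6 238.6] [44.6 44.6] 84.1 circ [443.4 239. ] 30.3
n 979 mean [0.4434 0.2392 0.1211] z95 0.1320 rect [443.1 239.5] [21.8 21.5] 22.2 circ [443.2 239.5] 15.3
n 272 mean [0.4431 0.2392 0.1269] z95 0.1338 rect [442.7 239.4] [12.9 13.2] 29.8 circ [443.1 239.1] 7.1
[0.47712846 0.15650429 0.18920859] [ 0.11942737  0.96452528 -0.36676123]
```

View pics/w11.png

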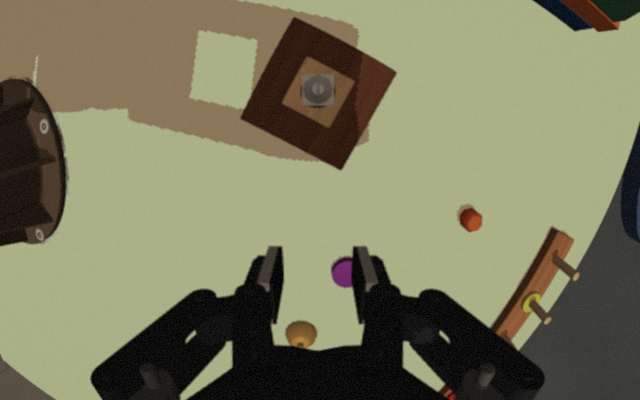

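The picture shows the lantern upright in the middle of the plinth at (318,90), with the lid square on the vault and the gripper clear. Handing in.

```bash
python3 -c "
from h import *
print(env.sign_off())"
```

```text
the job is handed in; nothing more can be done
None
```

I packed the vault in the required order and handed the job in at about 36 s; the camera checks put the token, die, lid and lantern each within about 1.5 mm of centre, and the hand-in returned no verdict.

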